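# Index the painting turntable and unhitch its hold-down arm

## Task

Turn the silver turntable anticlockwise (seen from above) by one notch, so that it clicks into its next stop with the red handle right at the red pointer. Then pull the yellow latch knob sideways against its spring, away from the blue coupler, to free the ball, and lift the blue hold-down arm until its coupler is about 80 mm above where it sat on the ball. Finish while still holding the arm up there, steady, in the gripper, so that a colleague can take out the work; leave the paint jar, the wooden heart and the bowl alone.

Things in the scene. Friction and masses are not known exactly. Their poses are not given: they have to be found in the camera images.
- jig: Fixed plywood board carrying the fixture: 18 mm thick, x -170..220, y -200..290 mm in its own frame. Origin: on the turntable's vertical axis, at the table top. z up; y points from that axis to the arm's green hinge post (220 mm away, 183 mm high); the latch pulls along +x. A detent housing, 74 mm high, stands at x 172..208 mm, y 0. All heights given are above the table top.
- pointer (a point): Top of the fixed red pointer block at the rim (14 mm wide, 36 mm long, 63 mm high), at x 0, y -173 mm in the jig's frame.
- table_angle (a joint): Turn of the turntable (rad), anticlockwise from above positive. 0: in its stop with the red handle at the pointer. Starts near -1.05, in the stop before. A spring plunger holds it at each of six stops (1.047 apart) and draws it in over the last 0.05 rad or so; leaving or entering a stop takes up to about 10 N at the handle; between stops it turns lightly and stays where left.
- handle_grip (a point): On the axis of the red handle: an upright round peg, 20 mm diameter, from the disc top (70 mm high) to 140 mm, 115 mm from the turntable's axis. This point is 115 mm high. At table_angle a it lies at x = 115 sin(a), y = -115 cos(a) mm in the jig's frame.
- turntable: Silver turntable disc, 280 mm across (290 over the rim studs), with red handle, wooden work block in the middle (76 x 76 mm, top 114 mm high, one side square to the handle; 4 bosses stand out 14 mm) and on it the steel ball stud. Origin on its axis, 60 mm high (mid-thickness of the disc).
- latch_pull (a joint): Travel of the latch (m) along the jig's +x: 0 shut, 0.020 fully pulled. The spring takes 5 N at 0, 10 N at 0.020, and shuts it when let go. Shut, its bolt is under the ball's flange and the arm can rise only some 2 mm. The ball is free from 0.010 on (pull 0.014 or more to be safe) and the bolt is past the ball once the coupler is 40 mm up; the latch may then spring back.
- latch_knob (a point): On the axis of the yellow latch knob, where to grip: an upright round peg, 20 mm diameter, 195 to 250 mm high with the arm down; this point is 225 mm high, at x 52, y 0 mm in the jig's frame with arm down and latch shut. The latch slides on the arm: pulling the knob moves the latch, lifting the knob lifts the arm. The knob leans with the arm (by lift_angle, top towards the post).
- lift_angle (a joint): Angle of the blue hold-down arm (rad): 0 down on the ball, positive raised, at most 0.75. Its level hinge axis, parallel to the jig's x, lies at y 220 mm, 165 mm high in the jig's frame. The arm falls back if let go; lifting it at the knob takes 2 to 6 N.
- tongue: The blue hold-down arm, with its coupler and latch. Origin on its hinge axis; the arm (24 mm wide) runs 220 mm along its own -y to the coupler; its x is along the hinge axis.
- coupler (a point): Centre of the round blue coupler (52 mm diameter, 38 mm tall) at the arm's end; 165 mm high when down on the ball, straight above the turntable axis.
- paint_jar: White-labelled paint jar with blue lid, 48 mm diameter, 70 mm tall, standing on the board near the hinge post on its -x side. Origin: centre of its underside. Leave it alone.
- heart: White-painted wooden heart, about 55 mm across, 14 mm thick, lying on the board at its -y edge, beside the pointer on the +x side. Origin: its underside. Leave it alone.
- bowl: Blue ceramic bowl, 100 mm across, 45 mm tall, on the table to the right of the board. Origin: centre of its underside. Leave it alone.

How it is judged:
On the way, in this order (a step that is already met when the one before it is completed fails the run):
1. the turntable is turned on to its next stop, red handle at the pointer, with the arm still down and latched (value of joint table_angle between -0.05 and 0.05 rad and value of joint lift_angle below 0.03 rad and value of joint latch_pull below 0.006 m), for 0.3 s.
2. the latch is pulled at least 10 mm sideways with the arm still down (value of joint latch_pull above 0.01 m and value of joint lift_angle below 0.06 rad).
At the end, for the whole second after the job is handed in: Turntable within 0.05 rad of the stop at the pointer; arm raised 0.24 to 0.55 rad (coupler 52 to 115 mm above its seat), under 0.1 rad/s, fingers bearing on the arm or its latch with over 1 N, no bystander bearing on it; jar, heart and bowl within 30 mm of their starts and upright (0.3 rad) (value of joint table_angle between -0.05 and 0.05 rad and value of joint lift_angle between 0.24 and 0.55 rad and velocity of joint lift_angle between -0.1 and 0.1 rad/s and contact force between the fingers and tongue above 1 N and contact force between each of paint_jar, heart, bowl and tongue below 0.1 N and distance of each of paint_jar, heart, bowl from where it was at the start of the episode below 0.03 m and angle between each of paint_jar, heart, bowl's own z axis and vertical below 0.3 rad); the arm keeps its last pose, push and grip.
It fails at once if the paint jar is shoved or tipped (distance of paint_jar from where it was at the start of the episode above 0.03 m or angle between paint_jar's own z axis and vertical above 0.3 rad).
It fails at once if the heart is shoved or tipped (distance of heart from where it was at the start of the episode above 0.03 m or angle between heart's own z axis and vertical above 0.3 rad).
It fails at once if the bowl is shoved or tipped (distance of bowl from where it was at the start of the episode above 0.03 m or angle between bowl's own z axis and vertical above 0.3 rad).
It also fails if it takes over 48 s, if anything falls off the work surface, if the arm or the gripper's body presses on something with over 40 N, if the wrist force passes 120 N, or if a joint passes its speed limit or range.

## Robot

A 6-joint arm with a two-finger parallel gripper is mounted at the origin on the work surface. World frame = base frame: x ahead of the robot, y to its left, z up, the work surface at z = 0. Lengths are in m, angles in rad, forces in N, time in s.
With the tool pointing down it reaches from about 0.35 to 0.775 m from the base axis. Payload 7.3 kg.
Tool frame: the origin (TCP) lies between the finger pads; the fingertips stand 17 mm ahead of it and the grasp point (between the pads) lies 2 mm behind it; z points along the fingers, y is the line along which they close (so a half turn about z gives the same grasp; the last joint's range is limited). The gripper opens to 92 mm and grips with 3 to 60 N. Pads are 19 mm wide; open, the fingers measure 130 mm over their backs; the gripper's body (75 mm by 190 mm) begins 47 mm behind the grasp point.
Start: joints at [-1.393, 0.342, 1.524, -0, 1.275, -0.146], TCP at [0.167, -0.498, 0.244] pointing down, gripper open.
Joint ranges: [-2.53, 2.53], [-0.77, 2.02], [0.04, 2.7], [-1, 4.14], [0.28, 2.66], [-3.11, 3.11]. Speed limits (rad/s): [2.57, 2.57, 3.14, 3.14, 3.14, 3.14].

## Interface

Orientations are given as [roll, pitch, yaw] about the fixed x, y, z axes, in that order (R = Rz(yaw) Ry(pitch) Rx(roll)).
In Python, from cell import robot, optics gives the robot as it stands.
- The arm moves only by the tool play_rows, never from a script. Its argument "rows" is a list of rows, each a list of 7 numbers: the shift along the tool's x, y, z in cm, then the turn, a rotation vector about the tool's x, y, z in rad, then the opening, from 0 (shut) to 1 (fully open). In form: [[tx, ty, tz, wx, wy, wz, grip], ...]. A call has 1 to 20 rows; each row is the pose to reach, as a shift and turn from the pose commanded when the call began, along the tool's axes at that moment; what a row does not reach only later rows make up. A row lasts 1/10 s, in which the tool goes at most 50 mm and 8.59 degrees, less where a joint would pass 70% of its speed; a pose out of reach is approached as far as the arm can. A call with a gripper value outside its range is refused whole. The fingers move at their own pace and stop on an object; "squeeze" is the grip in N (left out, the last holds). Time passes only in rows, so rows that repeat a pose let the fingers close. It gives the time, the measured TCP pose, the force, the opening and the grip force at its end, in the units of the state.
- robot.observe(): the state, without advancing time (a new reading comes with each control period).
- optics.read_camera(name): name is "side" or "top" or "wrist"; returns (picture, depth): 420x560x3 uint8, red, green, blue; 420x560 float32, m along the optical axis (not along the pixel's ray), 0 where there is no reading.
- optics.camera_model(name): a dict with "fx", "fy", "cx", "cy" (pixels), "origin" and "rotation" of the camera in the world; the wrist camera has in their place "tool_from_camera" (4x4, takes a point from camera to tool coordinates, whose origin is the TCP and whose axes are the flange's). Camera axes: x right, y up, looking along -z (the intrinsics and any distortion apply to the point x, -y, -z); pixel columns grow to the right and rows downward; lengths in m; the calibration is good to about 2 mm. A picture is of the moment at which its call begins: read the wrist's pose just before it. camera_model takes no time and is no camera call.
- robot.hand_in(): hands the job in; it is judged then, once.
The state is a dict: "time": time; "qpos": joint angles; "qvel": joint speeds; "joint_efforts": joint torques, N m; "tool_pos": TCP position; "tool_rot": TCP orientation; "contact_force": force on the tool from outside, world axes, zero at the start; "torque": the same for the moment, N m; "opening": finger opening in m; "grip_force": force on a finger pad.
Only numpy, scipy, OpenCV 4.12 (cv2) and the standard library are available. Lean on these libraries where they do the work, as an engineer would, in place of code of your own. Each camera call takes 0.05 s, during which the arm holds its last target. There are 200 camera calls.

## Working session

There is one attempt and no reset: what is moved stays moved. The work goes in short steps, Python scripts to look and compute and a tool call to move; the robot and the scene stay as the last step left them, time stands still between calls to the robot, and variables do not carry over. Pictures are saved under pics/ and viewed, at most 10 in all, crops included, and the job is handed in when it is done.

Besides the shell and the picture viewer there is one more tool, called after ">>>" as a command line: name --pt "numbers of a row" for each row, then --argument value for the rest. play_rows: Moves the arm, as the interface text tells. Its arguments: {"type":"object","properties":{"rows":{"type":"array"},"squeeze":{"type":"number"}},"required":["rows"]}

```bash
mkdir -p pics; ls; cat > h.py <<'E'
import numpy as np, cv2
from cell import robot, optics
def cam(n):
    s=robot.observe(); im,d=optics.read_camera(n); m=optics.camera_model(n); return s,im,d,m
def world(m,d):
    v,u=np.mgrid[0:d.shape[0],0:d.shape[1]]
    p=np.stack([(u-m['cx'])/m['fx']*d,-(v-m['cy'])/m['fy']*d,-d],-1)
    return p@np.array(m['rotation']).T+np.array(m['origin'])
E
python3 - <<'E'
from h import *
s=robot.observe();print(s)
for n in('top','side'):
    s,im,d,m=cam(n);cv2.imwrite(f'pics/{n}0.png',im[:,:,::-1]);np.savez(f'{n}0.npz',im=im,d=d,w=world(m,d));print(m)
E
```

```text
pics
{'time': 0.0, 'qpos': array([-1.39299391e+00,  3.42728598e-01,  1.52497522e+00, -8.95459461e-06,
        1.27540472e+00, -1.46001180e-01]), 'qvel': array([-2.06772939e-04, -2.67738180e-04,  2.27978016e-04, -5.47879893e-05,
        1.44989870e-03, -1.73786792e-03]), 'joint_efforts': array([-1.39203876e-03, -4.31246138e+01, -2.44225931e+01,  7.15543795e-02,
        5.57404803e-02, -1.14083439e-04]), 'tool_pos': array([ 0.1669946 , -0.49734792,  0.24305648]), 'tool_rot': array([-3.14009166e+00, -2.12062879e-04,  3.23806051e-01]), 'contact_force': array([-0.359945  , -0.62572342, -0.56598851]), 'torque': array([ 0.02411467,  0.03738774, -0.02326358]), 'grip_force': 0.0, 'opening': 0.09169411586192218}Traceback (most recent call last):
  File "<stdin>", line 4, in <module>
  File "h.py", line 8, in world
    return p@np.array(m['rotation']).T+np.array(m['origin'])
           ~~~~~~~~~~~~~~~~~~~~~~~~~~~^~~~~~~~~~~~~~~~~~~~~~
ValueError: operands could not be broadcast together with shapes (420,560) (3,)
```

```bash
python3 - <<'E'
from h import *
for n in('top','side'):print(optics.camera_model(n))
E
```

```text
{'fx': 500.18959318368536, 'fy': 500.18959318368536, 'cx': 284.0204089987477, 'cy': 204.08330097133305, 'origin': array([ 0.52133921, -0.12466706,  1.33888161]), 'rotation': array([ 0.05755578, -0.00983109, -1.56796195])}
{'fx': 456.0005965955132, 'fy': 456.0005965955132, 'cx': 278.10646017952433, 'cy': 214.8872395998361, 'origin': array([0.28511831, 0.93006285, 0.99370047]), 'rotation': array([ 0.92728454, -0.00702174, -2.85110618])}
```

Rotation is given as roll-pitch-yaw.

```bash
sed -i "s/np.array(m\['rotation'\]).T/Rotation.from_euler('xyz',m['rotation']).as_matrix().T/; 1a from scipy.spatial.transform import Rotation" h.py
python3 - <<'E'
from h import *
for n in('top','side'):
    s,im,d,m=cam(n);cv2.imwrite(f'pics/{n}0.png',im[:,:,::-1]);w=world(m,d);np.savez(f'{n}0.npz',im=im,d=d,w=w)
    hsv=cv2.cvtColor(im,cv2.COLOR_RGB2HSV)
    H,S,V=hsv[...,0],hsv[...,1],hsv[...,2]
    for nm,mk in dict(red=((H<8)|(H>172))&(S>140)&(V>80),yellow=(H>20)&(H<34)&(S>140)&(V>120),green=(H>45)&(H<85)&(S>90),blue=(H>95)&(H<125)&(S>120)).items():
        c,l,st,ce=cv2.connectedComponentsWithStats((mk&(d>0)).astype(np.uint8))
        for i in range(1,c):
            if st[i,4]>40:
                p=w[l==i]; print(n,nm,st[i],ce[i].round(),'med',np.median(p,0).round(3),'top',np.percentile(p[:,2],95).round(3), 'topc',p[p[:,2]>np.percentile(p[:,2],95)-.006].mean(0).round(3))
E
```

```text
top red [300 226  14   7  69] [307. 229.] med [ 0.531 -0.196  0.063] top 0.068 topc [ 0.531 -0.195  0.065]
top yellow [237 183   8   9  51] [241. 187.] med [ 0.621 -0.041  0.251] top 0.253 topc [ 0.622 -0.04   0.251]
top green [141 177  32  12 198] [159. 182.] med [0.644 0.17  0.088] top 0.185 topc [0.641 0.176 0.183]
top green [138 196  30  15 237] [155. 203.] med [0.596 0.181 0.049] top 0.184 topc [0.601 0.184 0.183]
top blue [ 141  184  108   38 1130] [199. 202.] med [0.593 0.059 0.176] top 0.187 topc [ 0.575 -0.014  0.185]
top blue [130 228  16  16 196] [138. 236.] med [0.513 0.226 0.088] top 0.092 topc [0.514 0.227 0.089]
top blue [395 255  34  35 900] [411. 272.] med [ 0.419 -0.473  0.017] top 0.037 topc [ 0.419 -0.483  0.036]
side red [381 127  11   7  48] [387. 130.] med [ 0.345 -0.971  0.087] top 0.092 topc [ 0.347 -0.969  0.088]
side red [299 229   8  10  55] [303. 234.] med [ 0.528 -0.191  0.063] top 0.068 topc [ 0.531 -0.19   0.065]
side red [312 243   7  21 118] [315. 253.] med [ 0.461 -0.052  0.114] top 0.143 topc [ 0.461 -0.055  0.141]
side yellow [384 116  11   7  57] [389. 119.] med [ 0.346 -1.094  0.087] top 0.091 topc [ 0.348 -1.093  0.089]
side yellow [257 206   7  19 121] [260. 215.] med [ 0.619 -0.031  0.232] top 0.253 topc [ 0.621 -0.035  0.251]
side green [382 122  12   6  54] [387. 124.] med [ 0.349 -1.029  0.087] top 0.092 topc [ 0.347 -1.033  0.089]
side blue [380 134  10   7  51] [385. 136.] med [ 0.345 -0.909  0.086] top 0.091 topc [ 0.348 -0.911  0.088]
side blue [233 228  51  53 459] [261. 253.] med [0.589 0.057 0.176] top 0.187 topc [ 0.567 -0.018  0.185]
side blue [225 280  11  10  57] [229. 284.] med [0.625 0.197 0.178] top 0.182 topc [0.624 0.194 0.18 ]
side blue [261 323  16  17 213] [268. 331.] med [0.512 0.237 0.089] top 0.093 topc [0.512 0.233 0.09 ]
```

View pics/top0.png

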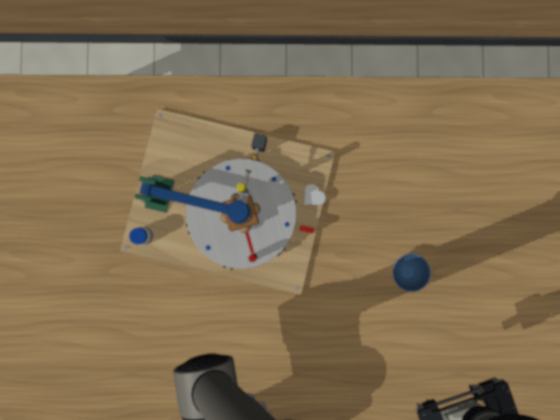

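View pics/side0.png

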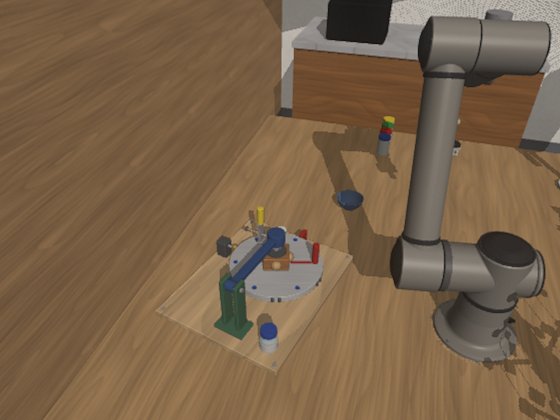

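>>> play_rows --pt "4 -3 0 0 0 0 1" --pt "8 -6 0 0 0 0 1" --pt "12 -9.2 0 0 0 0 1" --pt "16 -12.3 0 0 0 0 1" --pt "20 -15.4 0 0 0 0 1" --pt "24 -18.4 0 0 0 0 1" --pt "28 -21.5 0 0 0 0.02 1" --pt "32 -24.6 0 0 0 0.03 1" --pt "36 -27.6 0 0 0 0.035 1" --pt "39 -30 0 0 0 0.035 1" --pt "41 -31.5 0 0 0 0.035 1" --pt "41.8 -32.1 0 0 0 0.035 1" --pt "41.8 -32.1 0 0 0 0.035 1" --pt "41.8 -32.1 0 0 0 0.035 1"

```text
time: 1.55
tool_pos: [0.4607, -0.0611, 0.2435]
tool_rot: [3.141, 0.001, 0.288]
contact_force: [-0.8, -0.6, -0.1]
opening: 0.0916
grip_force: 0.0
```

```bash
cat >> h.py <<'E'
def wristworld(s,d,m):
    v,u=np.mgrid[0:d.shape[0],0:d.shape[1]]
    p=np.stack([(u-m['cx'])/m['fx']*d,-(v-m['cy'])/m['fy']*d,-d],-1)
    T=np.array(m['tool_from_camera']); p=p@T[:3,:3].T+T[:3,3]
    return p@Rotation.from_euler('xyz',s['tool_rot']).as_matrix().T+s['tool_pos']
def blobs(im,d,w,mn=60):
    H,S,V=[c for c in np.moveaxis(cv2.cvtColor(im,cv2.COLOR_RGB2HSV),-1,0)]
    for nm,mk in dict(red=((H<8)|(H>172))&(S>140)&(V>80),yellow=(H>20)&(H<34)&(S>140)&(V>120),blue=(H>95)&(H<125)&(S>120)).items():
        c,l,st,ce=cv2.connectedComponentsWithStats((mk&(d>0)).astype(np.uint8))
        for i in range(1,c):
            if st[i,4]>mn:
                p=w[l==i];t=np.percentile(p[:,2],98);q=p[abs(p[:,2]-t)<.003]; print(nm,st[i],'top',t.round(3),'topmid',((q.max(0)+q.min(0))/2).round(4),'n',len(q))
E
python3 - <<'E'
from h import *
s,im,d,m=cam('wrist');print({k:np.round(s[k],3) for k in('time','tool_pos','tool_rot','qpos','contact_force')})
cv2.imwrite('pics/w1.png',im[:,:,::-1]);blobs(im,d,wristworld(s,d,m))
E
```

```text
{'time': np.float64(1.55), 'tool_pos': array([ 0.461, -0.061,  0.244]), 'tool_rot': array([3.141e+00, 1.000e-03, 2.880e-01]), 'qpos': array([-2.97e-01,  2.32e-01,  1.68e+00, -1.00e-03,  1.23e+00,  9.86e-01]), 'contact_force': array([-0.773, -0.643, -0.112])}
red [273 116  11  61 634] top 0.074 topmid [ 0.4987 -0.0465  0.0727] n 603
red [422 139  45  33 771] top 0.065 topmid [ 0.5327 -0.1921  0.0641] n 576
red [265 181  27  41 623] top 0.142 topmid [ 0.463  -0.0572  0.1407] n 517
blue [ 199    0  128   73 6080] top 0.186 topmid [ 0.5662 -0.0248  0.1853] n 5172
blue [149 118  16  16 200] top 0.073 topmid [0.486  0.0576 0.0723] n 192
blue [393 118  16  16 205] top 0.073 topmid [ 0.5453 -0.141   0.0719] n 200
```

View pics/w1.png

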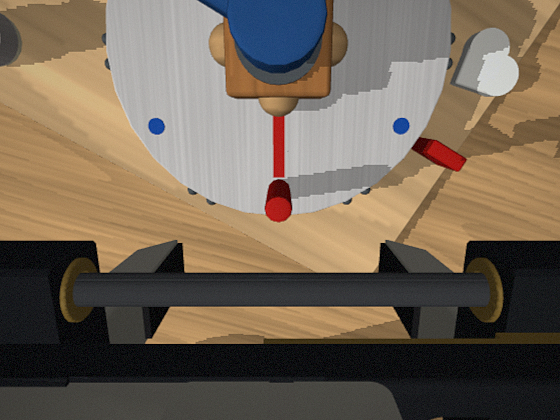

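>>> play_rows --pt "0.2 -0.25 3 0 0 0 1" --pt "0.2 -0.25 6 0 0 0 1" --pt "0.2 -0.25 9 0 0 0 1" --pt "0.2 -0.25 11.5 0 0 0 0.8" --pt "0.2 -0.25 13 0 0 0 0.6" --pt "0.2 -0.25 13 0 0 0 0.4" --pt "0.2 -0.25 13 0 0 0 0" --pt "0.2 -0.25 13 0 0 0 0" --pt "0.2 -0.25 13 0 0 0 0" --pt "0.2 -0.25 13 0 0 0 0" --pt "0.2 -0.25 13 0 0 0 0" --pt "0.2 -0.25 13 0 0 0 0" --squeeze 25

```text
time: 2.8
tool_pos: [0.4625, -0.0574, 0.1139]
tool_rot: [3.141, -0.0, 0.289]
contact_force: [-0.1, 0.5, 0.6]
opening: 0.0243
grip_force: 0.0
```

```bash
python3 - <<'E'
import numpy as np
# chord in tool axes at start: axis is 11.5 cm along +tool x; wz sign: world yaw + = tool wz -
for k in range(1,19):
    b=1.06*k/18
    # tool frame x radial inward, y=tool y; world ccw rotation = tool -z rotation
    print([round(11.5*(1-np.cos(b)),2), round(11.5*np.sin(b),2),0,0,0,round(-b,3),0])
E
```

```text
[np.float64(0.02), np.float64(0.68), 0, 0, 0, -0.059, 0]
[np.float64(0.08), np.float64(1.35), 0, 0, 0, -0.118, 0]
[np.float64(0.18), np.float64(2.02), 0, 0, 0, -0.177, 0]
[np.float64(0.32), np.float64(2.68), 0, 0, 0, -0.236, 0]
[np.float64(0.49), np.float64(3.34), 0, 0, 0, -0.294, 0]
[np.float64(0.71), np.float64(3.98), 0, 0, 0, -0.353, 0]
[np.float64(0.96), np.float64(4.61), 0, 0, 0, -0.412, 0]
[np.float64(1.25), np.float64(5.22), 0, 0, 0, -0.471, 0]
[np.float64(1.58), np.float64(5.81), 0, 0, 0, -0.53, 0]
[np.float64(1.94), np.float64(6.39), 0, 0, 0, -0.589, 0]
[np.float64(2.33), np.float64(6.94), 0, 0, 0, -0.648, 0]
[np.float64(2.75), np.float64(7.47), 0, 0, 0, -0.707, 0]
[np.float64(3.21), np.float64(7.97), 0, 0, 0, -0.766, 0]
[np.float64(3.69), np.float64(8.44), 0, 0, 0, -0.824, 0]
[np.float64(4.2), np.float64(8.89), 0, 0, 0, -0.883, 0]
[np.float64(4.74), np.float64(9.3), 0, 0, 0, -0.942, 0]
[np.float64(5.3), np.float64(9.68), 0, 0, 0, -1.001, 0]
[np.float64(5.88), np.float64(10.03), 0, 0, 0, -1.06, 0]
```

>>> play_rows --pt "0 0 0 0 0 0 0" --pt "0 0 0 0 0 0 0" --pt "0 0 0 0 0 0 0" --pt "0.02 0.68 0 0 0 -0.059 0" --pt "0.08 1.35 0 0 0 -0.118 0" --pt "0.18 2.02 0 0 0 -0.177 0" --pt "0.32 2.68 0 0 0 -0.236 0" --pt "0.49 3.34 0 0 0 -0.294 0" --pt "0.71 3.98 0 0 0 -0.353 0" --pt "0.96 4.61 0 0 0 -0.412 0" --pt "1.25 5.22 0 0 0 -0.471 0" --pt "1.58 5.81 0 0 0 -0.53 0" --pt "1.94 6.39 0 0 0 -0.589 0" --squeeze 25

```text
time: 4.1
tool_pos: [0.499, -0.1134, 0.1139]
tool_rot: [-3.141, 0.0, 0.88]
contact_force: [-2.3, -1.9, 3.3]
opening: 0.0195
grip_force: 25.0
```

>>> play_rows --pt "0.01 0.57 0 0 0 -0.05 0" --pt "0.06 1.15 0 0 0 -0.1 0" --pt "0.13 1.72 0 0 0 -0.15 0" --pt "0.23 2.28 0 0 0 -0.2 0" --pt "0.36 2.85 0 0 0 -0.25 0" --pt "0.51 3.4 0 0 0 -0.3 0" --pt "0.7 3.94 0 0 0 -0.35 0" --pt "0.91 4.48 0 0 0 -0.4 0" --pt "1.0 4.73 0 0 0 -0.424 0" --pt "1.1 4.92 0 0 0 -0.441 0" --pt "1.2 5.1 0 0 0 -0.458 0" --pt "1.2 5.1 0 0 0 -0.458 0" --pt "1.2 5.1 0 0 0 -0.458 0"

```text
time: 5.4
tool_pos: [0.5459, -0.1369, 0.1139]
tool_rot: [-3.141, 0.001, 1.336]
contact_force: [-1.0, -5.4, 2.8]
opening: 0.0192
grip_force: 25.0
```

```bash
python3 - <<'E'
from h import *
s,im,d,m=cam('wrist');print({k:np.round(s[k],3) for k in('time','tool_pos','tool_rot','qpos','contact_force')})
cv2.imwrite('pics/w2.png',im[:,:,::-1]);blobs(im,d,wristworld(s,d,m))
E
```

```text
{'time': np.float64(5.4), 'tool_pos': array([ 0.546, -0.137,  0.114]), 'tool_rot': array([-3.141e+00,  1.000e-03,  1.336e+00]), 'qpos': array([-3.810e-01,  5.420e-01,  1.591e+00, -1.000e-03,  1.009e+00,
       -1.460e-01]), 'contact_force': array([-1.025, -5.399,  2.829])}
red [ 272  124   19  100 1857] top 0.073 topmid [ 0.5549 -0.1006  0.072 ] n 1843
red [ 260  228   42   45 1455] top 0.127 topmid [ 0.5479 -0.1282  0.1268] n 120
red [ 255  307   53   32 1233] top 0.142 topmid [ 0.5462 -0.1394  0.1406] n 1091
yellow [342 333  20  11  89] top 0.191 topmid [ 0.566  -0.1182  0.1899] n 64
yellow [361 333  34  11 170] top 0.191 topmid [ 0.5712 -0.1195  0.19  ] n 135
yellow [396 333  22  11  97] top 0.191 topmid [ 0.5769 -0.1207  0.1903] n 72
yellow [418 333  21  11  87] top 0.191 topmid [ 0.5815 -0.1218  0.1901] n 67
yellow [440 333  34  11 164] top 0.191 topmid [ 0.5871 -0.1234  0.1902] n 125
yellow [251 339  57   5 146] top 0.191 topmid [ 0.551  -0.1147  0.1901] n 145
blue [ 211    0  139   32 3065] top 0.178 topmid [ 0.5669 -0.0491  0.1781] n 320
blue [ 61 127  28  28 600] top 0.073 topmid [ 0.4583 -0.059   0.0721] n 596
blue [474 127  28  27 602] top 0.073 topmid [ 0.6604 -0.1071  0.0719] n 600
blue [ 10 344  83   2  84] top 0.197 topmid [ 0.5102 -0.1012  0.1963] n 84
blue [436 344 112   2 114] top 0.197 topmid [ 0.5909 -0.1205  0.1962] n 114
```

View pics/w2.png

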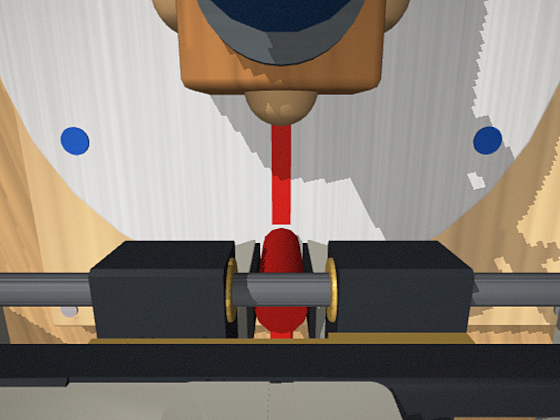

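>>> play_rows --pt "0 0 0 0 0 0 0.6" --pt "0 0 0 0 0 0 0.6" --pt "0 0 0 0 0 0 0.6" --pt "0 0 0 0 0 0 0.6" --pt "0 0 -2 0 0 0 0.7" --pt "0 0 -5 0 0 0 0.8" --pt "0 0 -9 0 0 0 0.8" --pt "0 0 -13 0 0 0 0.8" --pt "0 0 -17 0 0 0 0.8" --pt "0 0 -19.5 0 0 0 0.8" --pt "0 0 -19.5 0 0 0 0.8" --pt "0 0 -19.5 0 0 0 0.8"

```text
time: 6.65
tool_pos: [0.546, -0.1363, 0.3086]
tool_rot: [3.141, -0.0, 1.336]
contact_force: [-0.4, 0.4, -0.1]
opening: 0.0731
grip_force: 0.0
```

```bash
python3 - <<'E'
from h import *
s,im,d,m=cam('wrist');print({k:np.round(s[k],3) for k in('time','tool_pos','tool_rot','qpos','contact_force','opening')})
cv2.imwrite('pics/w3.png',im[:,:,::-1]);blobs(im,d,wristworld(s,d,m))
E
```

```text
{'time': np.float64(6.65), 'tool_pos': array([ 0.546, -0.136,  0.309]), 'tool_rot': array([ 3.141, -0.   ,  1.336]), 'qpos': array([-0.381,  0.373,  1.299,  0.   ,  1.469, -0.146]), 'contact_force': array([-0.385,  0.439, -0.079]), 'opening': np.float64(0.073)}
red [277 119   9  51 453] top 0.074 topmid [ 0.5553 -0.1005  0.0722] n 423
red [271 172  21  33 527] top 0.142 topmid [ 0.5465 -0.1364  0.1408] n 334
red [275 211  12  34 380] top 0.065 topmid [ 0.5328 -0.1923  0.0638] n 340
yellow [ 347    0   55   41 1380] top 0.252 topmid [ 0.623  -0.0368  0.2514] n 1113
blue [ 244    0   74   87 4890] top 0.186 topmid [ 0.5729 -0.025   0.1854] n 4363
blue [174 121  13  13 132] top 0.074 topmid [ 0.4589 -0.0587  0.0723] n 125
blue [376 121  13  13 136] top 0.073 topmid [ 0.6603 -0.1069  0.0722] n 130
blue [172 344  71   2  71] top 0.392 topmid [ 0.5389 -0.1075  0.3909] n 71
blue [425 344  62   2  65] top 0.392 topmid [ 0.5842 -0.1183  0.3914] n 65
```

View pics/w3.png

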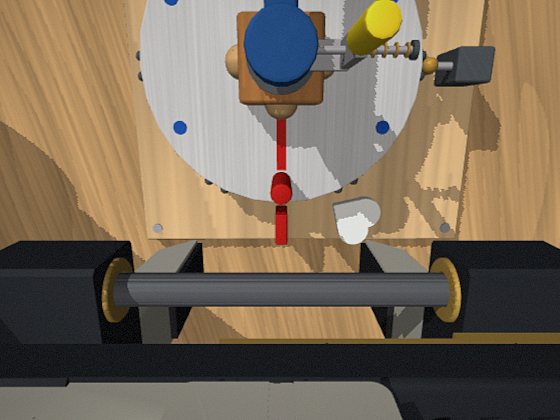

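>>> play_rows --pt "4 1.8 0 0 0 0 0.8" --pt "8 3.6 0 0 0 0 0.8" --pt "11.45 5.2 0 0 0 0 0.8" --pt "11.45 5.2 0 0 0 0 0.8" --pt "11.45 5.2 3 0 0 0 0.8" --pt "11.45 5.2 6 0 0 0 0.7" --pt "11.45 5.2 8.4 0 0 0 0.6" --pt "11.45 5.2 8.4 0 0 0 0.4" --pt "11.45 5.2 8.4 0 0 0 0" --pt "11.45 5.2 8.4 0 0 0 0" --pt "11.45 5.2 8.4 0 0 0 0" --pt "11.45 5.2 8.4 0 0 0 0" --pt "11.45 5.2 8.4 0 0 0 0" --pt "11.45 5.2 8.4 0 0 0 0" --pt "11.45 5.2 8.4 0 0 0 0" --pt "11.45 5.2 8.4 0 0 0 0" --squeeze 40

```text
time: 8.3
tool_pos: [0.6231, -0.0372, 0.2256]
tool_rot: [3.141, 0.0, 1.336]
contact_force: [-2.9, -0.5, 6.3]
opening: 0.0191
grip_force: 40.0
```

>>> play_rows --pt "0 0.3 0 0 0 0 0" --pt "0 0.6 0 0 0 0 0" --pt "0 0.9 0 0 0 0 0" --pt "0 1.2 0 0 0 0 0" --pt "0 1.5 0 0 0 0 0" --pt "0 1.7 0 0 0 0 0" --pt "0 1.7 0 0 0 0 0" --pt "0 1.7 0 0 0 0 0"

```text
time: 9.1
tool_pos: [0.6385, -0.0409, 0.2256]
tool_rot: [-3.139, 0.0, 1.336]
contact_force: [-8.7, 1.7, 7.0]
opening: 0.0193
grip_force: 40.0
```

```bash
python3 - <<'E'
import numpy as np
# hinge in tool axes (x=jig y, z down): knob grip at rel hinge (-22, +6.05) cm (y,up)
for a in np.arange(.04,.381,.034):
    y=-22*np.cos(a)+6*np.sin(a); z=22*np.sin(a)+6*np.cos(a)
    print(round(a,3),[round(y+22,2),0,round(-(z-6),2),0,round(-a,3),0,0])
E
```

```text
0.04 [np.float64(0.26), 0, np.float64(-0.87), 0, np.float64(-0.04), 0, 0]
0.074 [np.float64(0.5), 0, np.float64(-1.61), 0, np.float64(-0.074), 0, 0]
0.108 [np.float64(0.77), 0, np.float64(-2.34), 0, np.float64(-0.108), 0, 0]
0.142 [np.float64(1.07), 0, np.float64(-3.05), 0, np.float64(-0.142), 0, 0]
0.176 [np.float64(1.39), 0, np.float64(-3.76), 0, np.float64(-0.176), 0, 0]
0.21 [np.float64(1.73), 0, np.float64(-4.45), 0, np.float64(-0.21), 0, 0]
0.244 [np.float64(2.1), 0, np.float64(-5.14), 0, np.float64(-0.244), 0, 0]
0.278 [np.float64(2.49), 0, np.float64(-5.81), 0, np.float64(-0.278), 0, 0]
0.312 [np.float64(2.9), 0, np.float64(-6.46), 0, np.float64(-0.312), 0, 0]
0.346 [np.float64(3.34), 0, np.float64(-7.11), 0, np.float64(-0.346), 0, 0]
0.38 [np.float64(3.79), 0, np.float64(-7.73), 0, np.float64(-0.38), 0, 0]
```

>>> play_rows --pt "0.12 0 -0.43 0 -0.02 0 0" --pt "0.26 0 -0.87 0 -0.04 0 0" --pt "0.5 0 -1.61 0 -0.074 0 0" --pt "0.77 0 -2.34 0 -0.108 0 0" --pt "0.77 0 -2.34 0 -0.108 0 0"

```text
time: 9.6
tool_pos: [0.6399, -0.0334, 0.248]
tool_rot: [-3.137, 0.111, 1.337]
contact_force: [-9.8, -3.4, -3.3]
opening: 0.0192
grip_force: 40.0
```

>>> play_rows --pt "0.26 0 -0.87 0 -0.04 0 0" --pt "0.5 0 -1.61 0 -0.074 0 0" --pt "0.77 0 -2.34 0 -0.108 0 0" --pt "1.07 0 -3.05 0 -0.142 0 0" --pt "1.39 0 -3.76 0 -0.176 0 0" --pt "1.73 0 -4.45 0 -0.21 0 0" --pt "2.1 0 -5.14 0 -0.244 0 0" --pt "2.3 0 -5.5 0 -0.262 0 0" --pt "2.3 0 -5.5 0 -0.262 0 0" --pt "2.3 0 -5.5 0 -0.262 0 0" --pt "2.3 0 -5.5 0 -0.262 0 0" --pt "2.3 0 -5.5 0 -0.262 0 0"

```text
time: 10.8
tool_pos: [0.6466, -0.006, 0.2995]
tool_rot: [-3.136, 0.372, 1.336]
contact_force: [-10.1, -1.7, -1.7]
opening: 0.0193
grip_force: 40.0
```

```bash
python3 - <<'E'
from h import *
s,im,d,m=cam('side');print({k:np.round(s[k],3) for k in('time','tool_pos','tool_rot','contact_force','opening','grip_force')})
cv2.imwrite('pics/s4.png',cv2.resize(im[150:360,140:420,::-1],None,fx=2.5,fy=2.5));blobs(im,d,world(m,d))
s,im,d,m=cam('top');blobs(im,d,world(m,d),30)
E
```

```text
{'time': np.float64(10.8), 'tool_pos': array([ 0.647, -0.006,  0.299]), 'tool_rot': array([-3.136,  0.372,  1.336]), 'contact_force': array([-10.079,  -1.665,  -1.727]), 'opening': np.float64(0.019), 'grip_force': np.float64(40.005)}
red [288 222  19  25 180] top 0.143 topmid [ 0.5448 -0.1342  0.1428] n 15
blue [264 208  18  15 211] top 0.269 topmid [ 0.5727 -0.0159  0.269 ] n 30
blue [231 223  42  59 515] top 0.243 topmid [0.5797 0.0225 0.2427] n 33
blue [261 323  16  17 214] top 0.093 topmid [0.5115 0.2325 0.0922] n 65Traceback (most recent call last):
  File "<stdin>", line 4, in <module>
  File "h.py", line 21, in blobs
    p=w[l==i];t=np.percentile(p[:,2],98);q=p[abs(p[:,2]-t)<.003]; print(nm,st[i],'top',t.round(3),'topmid',((q.max(0)+q.min(0))/2).round(4),'n',len(q))
                                                                                                             ~~~~~^^^
    return umr_maximum(a, axis, None, out, keepdims, initial, where)
ValueError: zero-size array to reduction operation maximum which has no identity
```

View pics/s4.png

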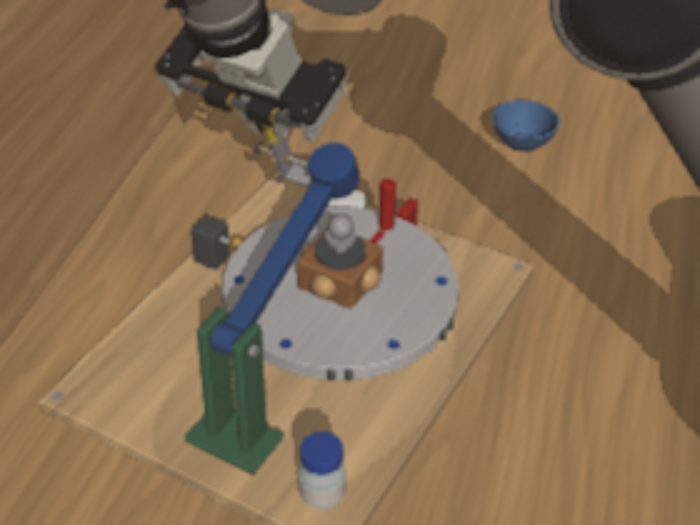

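The side view shows the coupler at crop pixel (333,168), lifted clear of the ball at (340,228). Its top is about 0.269 m high, against 0.186 m when seated. The handle at (388,205) stands at the pointer, the jar and bowl are untouched, and the heart was away from every move. The gripper holds steady, so I'm handing in.

```bash
python3 - <<'E'
from h import *
print(robot.hand_in())
E
```

```text
the job is handed in; nothing more can be done
None
```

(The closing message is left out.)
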